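# Step the presetter's adjusting dial four clicks and store it

## Robot

A 7-joint arm with a two-finger parallel gripper is mounted at the origin on the work surface. World frame = base frame: x ahead of the robot, y to its left, z up, the work surface at z = 0. Lengths are in m, angles in rad, forces in N, time in s.
With the tool pointing down it reaches from about 0.425 to 0.825 m from the base axis. Payload 3.6 kg.
Tool frame: the origin (TCP) lies where the fingers leave the gripper's body, on its centre line; the fingertips stand 73 mm ahead of it and the grasp point (between the pads) lies 54 mm ahead of it; x points along the fingers, y is the direction in which the jaws open and shut, and the axes are right-handed (so a half turn about x gives the same grasp; the last joint's range is limited). The gripper opens to 85 mm and grips with 20 to 120 N. Pads are 22 mm wide; open, the fingers measure 114 mm over their backs; the gripper's body (76 mm by 85 mm) begins 54 mm behind the grasp point. The pads swing forward as they close: fully open they stand 13 mm farther back than shut.
Start: joints at [-1.147, 0.615, -0.013, 1.423, 0.008, 1.103, -0.04], TCP at [0.283, 0.585, 0.304] pointing down, gripper open.
Joint ranges: [-3.12, 3.12], [-0.3, 2.06], [-1.34, 1.32], [0.26, 2.42], [-1.36, 4.5], [0.01, 1.98], [-2.84, 2.84]. Speed limits (rad/s): [2.79, 2.79, 3.14, 3.14, 3.14, 3.14, 3.14].

## Interface

Orientations are given as a unit quaternion [x, y, z, w].
In Python, from station import arm, snapshot, camera_info, ticket gives the robot as it stands. Calls block until the motion is done:
- arm.movep(position, orientation): joint-space move of the TCP to a pose.
- arm.line_to(position, velocity=0.15, ori=None): straight line of the TCP; ori=None keeps the orientation; velocity is the mean speed in m/s.
- arm.move_j(angles): joint-space move.
- arm.move_gripper(opening, effort=None): opening from 0.0 (shut) to 1.0 (fully open); effort is the grip in N (None keeps the last); returns when the fingers have stopped.
- arm.pause(seconds).
- arm.ik(position, orientation): joint angles nearest the present ones, or None.
- snapshot(name): name is "scene" or "top" or "wrist"; returns the picture (480x640x3 uint8, blue, green, red); there is no depth.
- camera_info(name): a dict with "fx", "fy", "cx", "cy" (pixels), "R" (3x3) and "t" (3): a world point X has camera coordinates R X + t; the wrist camera has in their place "T_tool_cam" (4x4, takes a point from camera to tool coordinates, whose origin is the TCP and whose axes are the tool frame's). Camera axes: x right, y down, z forward; pixel columns grow to the right and rows downward; lengths in m; the calibration is good to about 2 mm. A picture is of the moment at which its call begins: read the wrist's pose just before it. camera_info takes no time and is no camera call.
A pose or a line that the arm cannot do raises arm.MotionError and nothing moves.
- ticket.finish_job(): hands the job in, once; it reports no verdict.
Readings, each from a call of its own:
- arm.read_time(): time.
- arm.read_joint_positions(): joint angles.
- arm.read_dq(): joint speeds.
- arm.read_effort(): joint torques, N m.
- arm.read_tool_pos(): TCP position.
- arm.read_eef_rot(): TCP orientation.
- arm.read_ft_force(): force on the tool from outside, world axes, zero at the start.
- arm.read_wrist_torque(): the same for the moment, N m.
- arm.read_opening(): opening from 0.0 (shut) to 1.0 (fully open).
Only numpy, scipy, OpenCV 4.12 (cv2) and the standard library are available. Lean on these libraries where they do the work, as an engineer would, in place of code of your own. Each camera call takes 0.05 s, during which the arm holds its last target.

## Task

Turn the click-stop dial clockwise (seen from above) by exactly four clicks, pushing its upright finger post round with closed fingertips, not pinching it, and without ever running on to a fifth click or turning the dial anticlockwise from where it stands. Then press the round key on the small box fully down to store the setting, let it come back up, and leave everything clear. The toolholder, collet nut and wrench lying about stay where they are.

Things in the scene. Friction and masses are not known exactly. Their poses are not given: they have to be found in the camera images.
- dial_unit: Fixed round grey pedestal, 150 mm diameter, 35 mm high, with the click-stop dial on top; origin at the centre of its underside on the bench, z up. 16 black tick marks, one per click, ring its top face; the tick at the dial's start and the tick four clicks on are longer. Its yaw varies.
- dial_centre (a point): Point on the dial's vertical turning axis, at the dial's flat upper face, 53 mm above the bench. The dial is a plain aluminium disc with a knurled rim, 96 mm in diameter and 16 mm thick, with a flat 28 mm centre boss 3 mm high. Its axes are those of the pedestal: the finger post starts 45 degrees anticlockwise from x.
- post_top (a point): Centre of the top of the dial's black upright finger post: 12 mm in diameter, standing 25 mm above the dial's face (top 78 mm above the bench), its axis 36 mm from the dial's axis. It turns with the dial; a short black line on the dial runs from it towards the centre.
- dial (a joint): Dial angle in rad, 0 at the start, growing clockwise seen from above. Click stops every 0.3927 rad (16 to the turn); four clicks are 1.571. Each click takes up to about 6 N at the post, most a quarter of the way on; just past halfway (0.2 rad) the dial snaps by itself to the next stop, its post running about 7 mm ahead of the finger, and stays there. End stops at -2.4 and 3.2.
- key_box: Fixed grey box 90 x 90 mm, 30 mm high, with a round push key in its middle; it stands left or right of the dial. Origin at the centre of its underside.
- store_key_top (a point): Centre of the upper face of the round grey key, 30 mm in diameter, in a black housing on the key box, 52 mm above the bench when up; it moves down with the key.
- store_key (a joint): Travel of the key in m: 0 up, 0.006 fully down; it is sprung, taking about 4 N at full travel, and comes back up by itself.
- toolholder: Bystander: loose steel taper toolholder standing taper up, 63 mm diameter flange, 102 mm high, 0.8 kg; origin at the centre of its underside. It stands on the other side of the dial from the key box.
- collet_nut: Bystander: loose dark steel ring nut, 50 mm outside, 22 mm high, lying flat beyond the dial; origin at the centre of its underside.
- wrench: Bystander: loose steel wrench 160 mm long and under 20 mm high, lying flat beyond the dial; origin near its middle.
Mind the look-alikes: they are no part of the job. What is shaped like the dial_unit but orange or yellow is not meant.

How it is judged:
By the outcome, as a careful person would: the job done as asked, in the order asked, and still so for the second after the job is handed in, with the robot touching nothing.
It also fails if it takes over 59 s, if anything falls off the work surface, if the arm or the gripper's body presses on something with over 40 N, if the wrist force passes 120 N, or if a joint passes its speed limit or range.

## Working session

There is one attempt and no reset: what is moved stays moved. The work goes in short steps, each a Python script; the robot and the scene stay as the last script left them, time stands still between calls to the robot, and variables do not carry over. Pictures are saved under pics/ and viewed, and the job is handed in when it is done.

```bash
ls; mkdir -p pics
python3 - <<'E'
from station import arm, snapshot, camera_info
import cv2
for n in ["scene","top","wrist"]:
    im=snapshot(n); cv2.imwrite(f"pics/{n}0.png",im)
    print(n,camera_info(n))
print(arm.read_time(),arm.read_tool_pos(),arm.read_eef_rot(),arm.read_ft_force())
E
```

```text
pics
scene {'fx': 502.549946571348, 'fy': 502.549946571348, 'cx': 308.1766896230519, 'cy': 248.6259805852683, 'R': array([[ 0.27446119,  0.96158127,  0.0057019 ],
       [ 0.58856402, -0.16329696, -0.7917869 ],
       [-0.76043635,  0.22067071, -0.61077082]]), 't': array([-0.20509571, -0.24979837,  1.40780801])}
top {'fx': 463.96988679701394, 'fy': 463.96988679701394, 'cx': 319.18814647229374, 'cy': 234.71167858770278, 'R': array([[ 0.0063067 , -0.99994297,  0.00861835],
       [-0.98888428, -0.00751682, -0.14849708],
       [ 0.1485534 , -0.00758602, -0.98887529]]), 't': array([0.08237493, 0.55915598, 0.90184386])}
wrist {'fx': 406.4574046586556, 'fy': 406.4574046586556, 'cx': 313.58529419064, 'cy': 245.2180986140809, 'T_tool_cam': array([[ 9.89291157e-04, -3.23268186e-01,  9.46306875e-01,
        -7.00879900e-02],
       [ 9.99999510e-01,  2.77049842e-04, -9.50779600e-04,
         6.24398554e-04],
       [ 4.51826263e-05,  9.46307351e-01,  3.23268301e-01,
        -8.37286961e-02],
       [ 0.00000000e+00,  0.00000000e+00,  0.00000000e+00,
         1.00000000e+00]])}
0.15 [0.28238568 0.58495879 0.30299612] [ 0.15695958  0.68945761 -0.15834088  0.68915896] [ 0.13394442 -0.53882422 -0.35696806]
```

View pics/scene0.png

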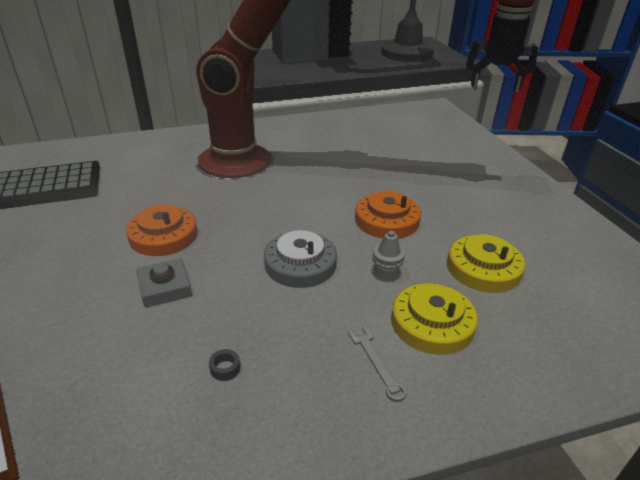

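View pics/top0.png

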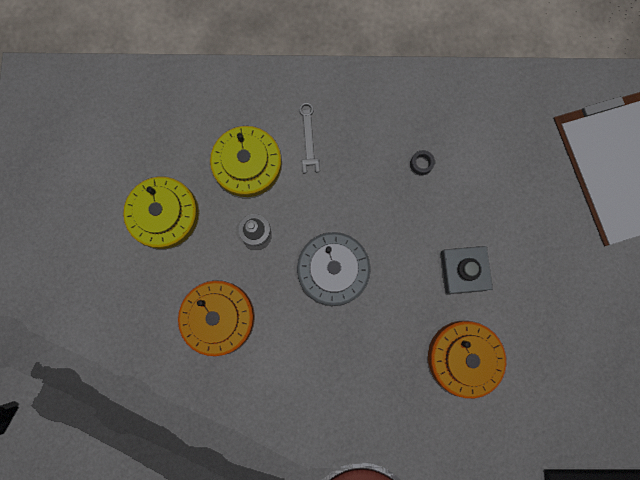

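Five dial shapes appear in the top view: yellow at (246,160) and (161,212), orange at (216,318) and (467,359), and grey at (334,268). Only the grey one, with its aluminium disc, fits the description. The key box is at (467,270), and the toolholder is on the other side of the dial at (254,232). I'll confirm this in a crop and measure.

```bash
cat > h.py <<'E'
import numpy as np, cv2
from station import arm, snapshot, camera_info
def ray(ci,u,v):
    d=np.array([(u-ci["cx"])/ci["fx"],(v-ci["cy"])/ci["fy"],1.0])
    R=np.array(ci["R"]);t=np.array(ci["t"])
    return -R.T@t, R.T@d
def onplane(ci,u,v,z):
    o,d=ray(ci,u,v); return o+d*(z-o[2])/d[2]
def proj(ci,X):
    c=np.array(ci["R"])@np.array(X)+np.array(ci["t"])
    return np.array([ci["fx"]*c[0]/c[2]+ci["cx"],ci["fy"]*c[1]/c[2]+ci["cy"]])
E
python3 - <<'E'
import cv2
a=cv2.imread("pics/top0.png"); b=cv2.imread("pics/scene0.png")
c1=cv2.resize(a[225:310,290:375],None,fx=4.7,fy=4.7,interpolation=cv2.INTER_CUBIC)
c2=cv2.resize(a[225:310,425:510],None,fx=4.7,fy=4.7,interpolation=cv2.INTER_CUBIC)
cv2.imwrite("pics/crop_top.png",cv2.hconcat([c1,c2]))
c1=cv2.resize(b[215:300,255:345],None,fx=4.4,fy=4.4,interpolation=cv2.INTER_CUBIC)
c2=cv2.resize(b[235:320,120:210],None,fx=4.4,fy=4.4,interpolation=cv2.INTER_CUBIC)
cv2.imwrite("pics/crop_scene.png",cv2.hconcat([c1,c2]))
E
```

```text
(no output)
```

View pics/crop_top.png

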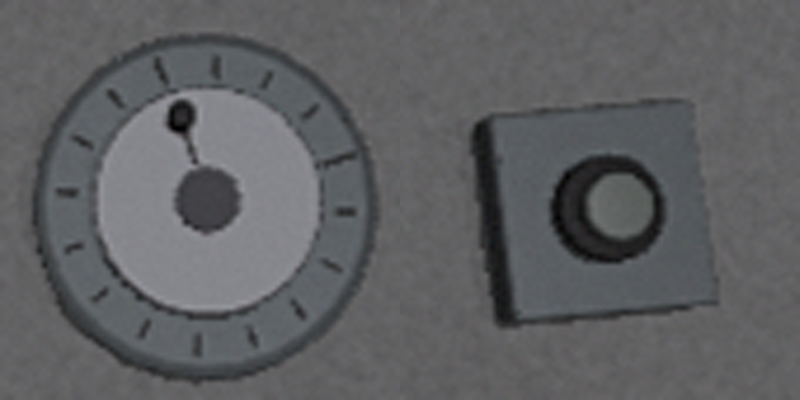

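View pics/crop_scene.png

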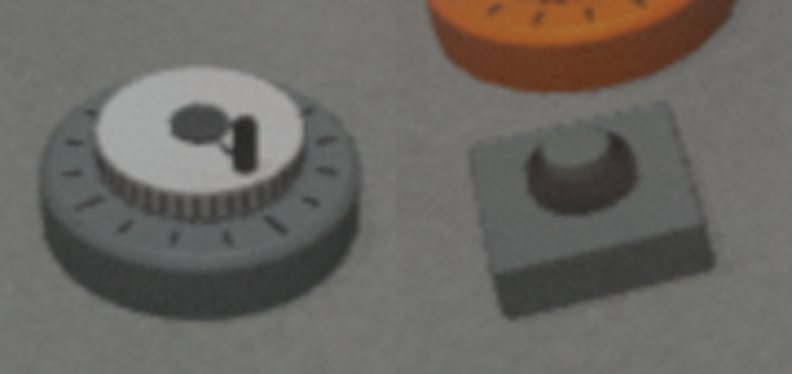

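The crops confirm it. The grey pedestal carries the white disc, with the post at about (328,250) and the boss at about (334,268). The longer ticks are at about (324,240) and (361,259), four clicks clockwise. The key top is at about (473,269) and the key box stands free of the dial. Next I'll measure by masks.

Run:
```python
from h import *
a=cv2.imread("pics/top0.png"); b=cv2.imread("pics/scene0.png")
T=camera_info("top");S=camera_info("scene")
def blobs(im,roi,mask,minA=20):
    x0,y0,x1,y1=roi
    n,l,st,ce=cv2.connectedComponentsWithStats(mask[y0:y1,x0:x1].astype(np.uint8),connectivity=4)
    return [(st[i][4],ce[i]+[x0,y0],st[i][:4]+[x0,y0,0,0]) for i in range(1,n) if st[i][4]>=minA]
ga=cv2.cvtColor(a,cv2.COLOR_BGR2GRAY);gb=cv2.cvtColor(b,cv2.COLOR_BGR2GRAY)
print(ga[268,300:370]); print(gb[243,270:335])
# disc (bright)
for nm,g,roi,ci in (("top",ga,(290,225,380,312),T),("scene",gb,(260,220,345,300),S)):
    hi=g[roi[1]:roi[3],roi[0]:roi[2]].max()
    m=(g>125).astype(np.uint8)
    cs,_=cv2.findContours(m[roi[1]:roi[3],roi[0]:roi[2]],cv2.RETR_EXTERNAL,cv2.CHAIN_APPROX_NONE)
    c=max(cs,key=cv2.contourArea)+np.array([[roi[0],roi[1]]])
    pts=np.array([onplane(ci,u,v,0.053)[:2] for u,v in cv2.convexHull(c)[:,0]])
    (cx,cy),r=cv2.minEnclosingCircle(pts.astype(np.float32))
    A=np.c_[2*pts,np.ones(len(pts))];s=np.linalg.lstsq(A,(pts**2).sum(1),rcond=None)[0]
    print(nm,"disc centre",s[:2],"r",np.sqrt(s[2]+s[:2]@s[:2]),cx,cy,r)
    for A_,ce,bb in blobs(g,roi,g<100): print("dark",A_,ce,bb)
```

```text
[102 101 100 101  99 101 100 100  98  83  96 141 137 134 134 137 135 135
 135 136 134 136 134 134 136 138 131  90  63  64  67  67  66  67  66  68
  65  67  65  63  86 124 139 137 137 136 135 136 134 134 135 135 137 134
 134 137 138 123  71  98  96  98 100 102  99  97  99  95  69  67]
[ 98  98  98  97 100 101 112 143 163 166 166 166 165 164 167 166 168 167
 166 166 166 166 162 137  80  73  72  69  72  72  71  71  68  69  71  70
  79  76  55  47  45  48  61 112 161 163 163 164 164 163 163 163 162 140
  93  98  98 100 101  99  96  92  95 110 112]
top disc centre [0.49205388 0.05723805] r 0.046488953153240774 0.49226921796798706 0.05739731341600418 0.04697680473327637
dark 4584 [337.39746946 268.54406632] [290 225  90  87]
dark 67 [294.92537313 238.6119403 ] [290 233  13  13]
dark 50 [328.36 250.58] [325 246   7  14]
dark 154 [333.72077922 267.        ] [327 260  14  15]
scene disc centre [0.49308967 0.05487231] r 0.04745855420328024 0.493012934923172 0.05504157021641731 0.048076145350933075
dark 2234 [300.0908684  266.43330349] [264 237  74  51]
dark 156 [304.13461538 244.76282051] [294 239  19  16]
```

Run:
```python
from h import *
a=cv2.imread("pics/top0.png"); b=cv2.imread("pics/scene0.png")
T=camera_info("top");S=camera_info("scene")
ga=cv2.cvtColor(a,cv2.COLOR_BGR2GRAY);gb=cv2.cvtColor(b,cv2.COLOR_BGR2GRAY)
def comps(g,roi,m,minA=10):
    x0,y0,x1,y1=roi
    n,l,st,ce=cv2.connectedComponentsWithStats(m[y0:y1,x0:x1].astype(np.uint8),connectivity=4)
    return [(int(st[i][4]),(ce[i]+[x0,y0]).round(2),(st[i][:4]+[x0,y0,0,0]).tolist()) for i in range(1,n) if st[i][4]>=minA]
print("post top",comps(ga,(318,240,345,262),ga<50)); print("post scene",comps(gb,(295,232,325,262),gb<58))
print("boss top on .056",onplane(T,333.8,267.2,.056))
print(ga[262:278,455:490]); print(gb[258:284,150:176])
for X in [(.4925,.056,.053)]: print(proj(T,X),proj(S,X))
```

```text
post top [(26, array([327.85, 249.54]), [326, 247, 5, 6])]
post scene [(48, array([310.21, 247.52]), [308, 242, 5, 12])]
boss top on .056 [0.49152091 0.0570169  0.056     ]
[[ 93  91  95  86  61   6  23  39  39  39  37  26  33  67  84  91  93  90
   89  78  29  23  25  49  83  89  88  89  88  86  87  85  88  86  98]
 [ 92  96  97  81  24  17  36  36  38  34  29  35  72  98 101  95  96  97
   95  93  81  52  25  28  60  96  90  87  88  88  86  84  87  86  85]
 [ 92  94  81  45  13  31  42  43  36  29  41  73 100 100  99  98  94  94
   94  94  95  81  42  23  39  73  93  90  90  87  86  87  87  85  84]
 [ 94  94  77  16  21  34  41  38  32  30  61  99 105 101  99  95  95  97
   93  94  92  93  77  39  33  69  94  89  90  86  87  87  90  89  95]
 [ 97  98  80  14  25  40  40  37  29  44  85 106 103 101 101  97  95  95
   94  93  93  93  93  71  25  52  82  92  90  87  88  88  87  87  85]
 [ 92  84  49  16  30  47  39  34  26  51  96 109 103 104  98  99  97  95
   96  94  92  92  92  77  20  35  67  93  88  88  90  89  87  83  84]
 [ 93  82  33  14  24  45  37  35  23  50  95 112 103 103
[... 3584 characters left out ...]
 57  55  52  57  56  53  53  54  54  54  55  55  56  57  53  54
   53  52  50  53  57  75  90  94]
 [ 81  62  54  53  49  54  53  53  56  55  55  54  55  53  52  52  50  51
   52  55  52  60  74  91  96  96]
 [ 92  79  57  54  52  52  53  53  51  50  51  52  50  52  50  50  50  50
   52  57  68  86  91  95  96  97]
 [ 94  88  67  57  52  49  48  48  50  50  49  51  50  51  50  50  49  53
   57  67  88  95  95  99  97  96]
 [ 96  94  88  79  63  57  53  51  50  52  51  49  47  49  54  54  62  72
   84  92  96  97  96  97  96  96]
 [ 96  94  96  92  90  82  65  62  57  60  57  59  56  63  76  83  86  90
   95  96  95  95  99  96  97  96]]
[334.25226692 266.83094051] [300.35394384 243.15057703]
```

View pics/wrist0.png

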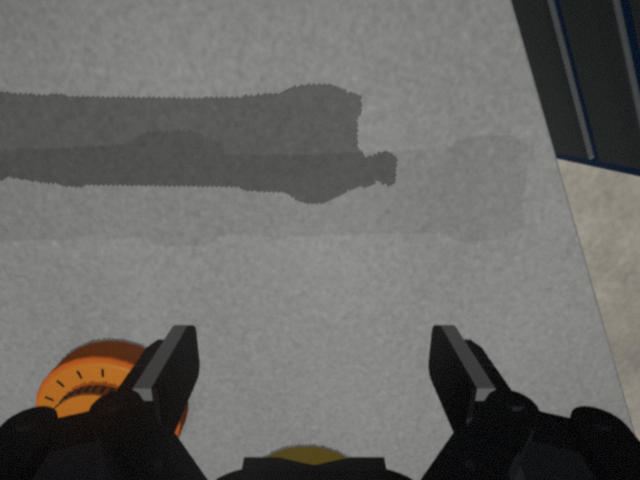

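Run:
```python
from h import *
from scipy.spatial.transform import Rotation as Ro
T=camera_info("top");S=camera_info("scene")
print("key",onplane(T,472.6,268.3,.052),"post",onplane(T,327.85,249.2,.078))
print("key scene",onplane(S,159.3,267.2,.052), "post scene", onplane(S,310.2,244,.078))
R=Ro.from_quat(arm.read_eef_rot()).as_matrix();print(R.round(3))
print("tick start",onplane(T,290+160/4.7,225+70/4.7,.035),"tick end",onplane(T,290+340/4.7,225+160/4.7,.035))
print("toolholder",onplane(T,252,228,.1), onplane(S,390,234,.102))
c=np.array([.4922,.0565])
```

```text
key [ 0.49157965 -0.21997955  0.052     ] post [0.52471246 0.06951843 0.078     ]
key scene [ 0.49283572 -0.22112608  0.052     ] post scene [0.53221366 0.06497988 0.078     ]
[[-0.001  0.435  0.901]
 [-0.002  0.901 -0.435]
 [-1.    -0.002  0.   ]]
tick start [0.54889691 0.0762219  0.035     ] tick end [ 0.51018987 -0.00181466  0.035     ]
toolholder [0.56173377 0.21491702 0.1       ] [0.57291597 0.21110321 0.102     ]
```

Both views agree to 1–3 mm:

| Point | x (m) | y (m) | Note |
|---|---|---|---|
| Dial centre | 0.492 | 0.056 | |
| Post | 0.526 | 0.068 | at about 18°, 36 mm out |
| Key | 0.492 | -0.220 | |
| Toolholder | 0.567 | 0.213 | |

Next I'll check reach for the whole path, then shut the gripper and hover for one wrist look.

```bash
cat >> h.py <<'E'
from scipy.spatial.transform import Rotation as Ro
def quat(a):  # post angle a (ccw from world x): tool z clockwise tangent, y radial out, x down
    z=np.array([np.sin(a),-np.cos(a),0]);x=np.array([0,0,-1.]);y=np.cross(z,x)
    return Ro.from_matrix(np.c_[x,y,z]).as_quat()
def fpos(c,a0,th,gap,z,half=.011,r=.036):
    a=a0-th; u=np.array([np.cos(a),np.sin(a)]);t=np.array([-u[1],u[0]])
    p=np.array(c)+r*u+(.006+half+gap)*t
    return np.array([p[0],p[1],z]),quat(a)
def wristinfo():
    ci=camera_info("wrist");p=np.array(arm.read_tool_pos());R=Ro.from_quat(arm.read_eef_rot()).as_matrix()
    Tc=np.array(ci["T_tool_cam"]);Rw=R@Tc[:3,:3];o=R@Tc[:3,3]+p
    ci["R"]=Rw.T;ci["t"]=-Rw.T@o;return ci
E
python3 - <<'E'
from h import *
c=[.4922,.0565];a0=np.radians(18)
for z in (.24,.134):
  for th,g in ((0,.06),(0,.01),(0.4,0),(.8,0),(1.2,0),(1.5,0)):
    p,q=fpos(c,a0,th,g,z); j=arm.ik(p,q); print(z,th,p.round(3),None if j is None else np.round(j,2))
q=quat(a0); print(np.round(arm.ik([.4922,-.22,.126],quat(a0-1.4)),2))
arm.move_gripper(0.0)
p,q=fpos(c,a0,0,.06,.24); arm.movep(p,q)
print(arm.read_time(),arm.read_tool_pos(),arm.read_opening(),arm.read_ft_force())
ci=wristinfo(); im=snapshot("wrist"); cv2.imwrite("pics/w1.png",im)
import json; json.dump({k:np.array(v).tolist() for k,v in ci.items()},open("w1.json","w"))
for X in ([.4922,.0565,.053],[.5264,.0676,.078]): print(proj(ci,X))
E
```

```text
0.24 0 [0.503 0.141 0.24 ] [-0.47  0.5   0.23  1.88 -0.16  0.78  0.16]
0.24 0 [0.518 0.093 0.24 ] [-0.39  0.51  0.25  1.87 -0.17  0.78  0.27]
0.24 0.4 [0.53 0.07 0.24] [-0.4   0.53  0.35  1.85 -0.24  0.8  -0.02]
0.24 0.8 [0.532 0.055 0.24 ] [-0.44  0.55  0.44  1.85 -0.31  0.82 -0.32]
0.24 1.2 [0.528 0.039 0.24 ] [-0.47  0.55  0.54  1.86 -0.38  0.83 -0.62]
0.24 1.5 [0.521 0.03  0.24 ] [-0.49  0.56  0.6   1.88 -0.42  0.83 -0.86]
0.134 0 [0.503 0.141 0.134] [-0.42  0.66  0.16  1.97 -0.19  0.52  0.19]
0.134 0 [0.518 0.093 0.134] [-0.33  0.67  0.17  1.95 -0.21  0.53  0.3 ]
0.134 0.4 [0.53  0.07  0.134] [-0.34  0.69  0.26  1.94 -0.31  0.56  0.04]
0.134 0.8 [0.532 0.055 0.134] [-0.37  0.7   0.35  1.94 -0.41  0.58 -0.23]
0.134 1.2 [0.528 0.039 0.134] [-0.39  0.71  0.43  1.95 -0.51  0.59 -0.51]
0.134 1.5 [0.521 0.03  0.134] [-0.41  0.71  0.49  1.97 -0.57  0.6  -0.72]
[ 0.15  0.72  0.36  1.93 -0.44  0.57 -0.28]
2.7333 [0.50259314 0.14271703 0.24006436] -0.0010236162844120646 [-0.03684443 -1.03778586 -0.60860756]
[262.98245208 342.50811429]
[312.22594754 363.18382947]
```

View pics/w1.png

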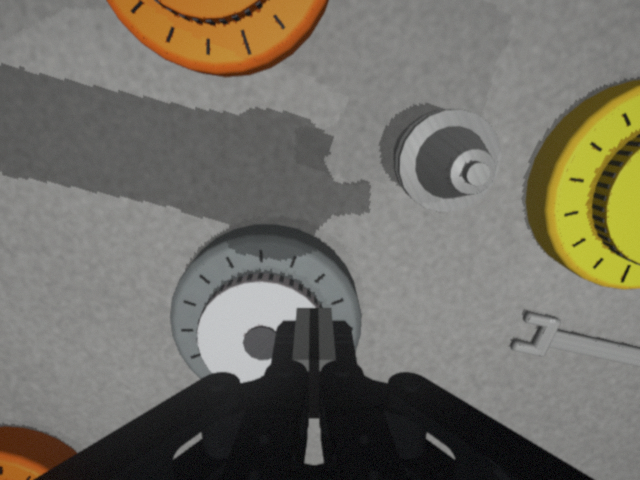

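The wrist view shows the boss at about (262,342), within 1 px of my prediction, so the dial centre holds. The post is hidden behind the fingers. I'll refine the yaw from the ring of ticks in both views.

Run:
```python
from h import *
import json
print(arm.read_tool_pos())
w=json.load(open("w1.json"))
def ticks(g,ci,c,th):
    m=np.zeros_like(g); 
    bh=cv2.morphologyEx(g,cv2.MORPH_BLACKHAT,np.ones((9,9),np.uint8))
    n,l,st,ce=cv2.connectedComponentsWithStats((bh>th).astype(np.uint8))
    out=[]
    for i in range(1,n):
        if 3<=st[i][4]<90:
            p=onplane(ci,*ce[i],.035)[:2]-c; r=np.hypot(*p)
            if .056<r<.069: out.append((np.degrees(np.arctan2(p[1],p[0])),r*1e3,st[i][4]))
    return np.array(out)
c=np.array([.4922,.0565])
for nm,f,ci,c in (("top","pics/top0.png",camera_info("top"),c),("wrist","pics/w1.png",w,c),("scene","pics/scene0.png",camera_info("scene"),c)):
    g=cv2.cvtColor(cv2.imread(f),cv2.COLOR_BGR2GRAY)
    for th in (20,):
        o=ticks(g,ci,c,th)
        if len(o)==0: print(nm,"none");continue
        k=np.exp(1j*np.radians(o[:,0]*16)); print(nm,th,len(o),"phase mod22.5",np.degrees(np.angle(k.mean()))/16,abs(k.mean()))
        print(o[np.argsort(o[:,0])].round(1).tolist())
```

```text
[0.50257856 0.14263206 0.24002738]
top 20 15 phase mod22.5 -3.5704249498881557 0.9849927101256937
[[-161.2, 60.3, 7.0], [-139.4, 60.0, 7.0], [-116.5, 59.5, 7.0], [-93.1, 59.6, 10.0], [-48.3, 59.8, 9.0], [-25.5, 59.2, 6.0], [-3.7, 59.3, 9.0], [20.8, 56.0, 18.0], [41.2, 59.9, 9.0], [64.3, 59.3, 8.0], [86.2, 60.2, 10.0], [108.5, 59.7, 7.0], [131.0, 60.8, 6.0], [153.6, 60.7, 6.0], [176.1, 61.0, 10.0]]
wrist 20 11 phase mod22.5 -3.276673016050577 0.6292640869539867
[[-161.9, 60.8, 46.0], [-139.5, 61.6, 38.0], [42.1, 59.7, 51.0], [64.7, 59.7, 52.0], [87.2, 60.2, 43.0], [96.6, 58.6, 3.0], [109.5, 60.6, 46.0], [120.3, 63.4, 3.0], [131.8, 60.7, 51.0], [153.9, 61.0, 53.0], [176.1, 61.3, 49.0]]
scene 20 12 phase mod22.5 -3.7644640966517087 0.9777937998977188
[[-137.3, 62.6, 5.0], [-115.3, 60.7, 4.0], [-93.5, 62.0, 4.0], [-71.3, 60.0, 6.0], [-49.4, 62.0, 5.0], [-27.0, 60.5, 4.0], [-4.7, 61.1, 3.0], [17.8, 59.1, 8.0], [40.6, 59.2, 4.0], [63.8, 58.2, 6.0], [86.6, 58.3, 7.0], [109.4, 61.8, 7.0]]
```

The yaw fit puts the post at 19.0°, with all three views within 0.5°. I'll descend behind the post with a 10 mm gap.

```bash
cat >> h.py <<'E'
C=np.array([.4922,.0565]);A0=np.radians(19.0)
def state():
    """finger's dial angle (rad) if touching: from actual TCP"""
    p=np.array(arm.read_tool_pos())
    d=p[:2]-C
    return p
def fth():
    # dial angle at which the post's edge would touch the finger's front face
    p=np.array(arm.read_tool_pos());R=Ro.from_quat(arm.read_eef_rot()).as_matrix()
    z=R[:,2]; n=z[:2]/np.hypot(*z[:2])         # push direction
    face=(p[:2]-C)@n+.011                     # face plane offset along n
    # post centre must satisfy  post.n = face+.006 ; post=36mm*(cos a,sin a); 
    s=np.clip((face+.006)/.036,-1,1)
    u=np.array([-n[1],n[0]])                  # radial out when aligned (n rotated +90)
    a=np.arctan2(u[1],u[0])-np.arcsin(s)
    return (A0-a+np.pi)%(2*np.pi)-np.pi
E
python3 - <<'E'
from h import *
p,q=fpos(C,A0,0,.010,.24); arm.movep(p,q)
p,q=fpos(C,A0,0,.010,.134); arm.line_to(p,.1)
print(p,arm.read_time(),arm.read_tool_pos(),fth(),arm.read_ft_force())
cv2.imwrite("pics/s1.png",cv2.resize(snapshot("scene")[180:330,200:400],None,fx=4,fy=4,interpolation=cv2.INTER_CUBIC))
E
```

```text
[0.51744833 0.09374946 0.134     ] 4.3083 [0.51782886 0.09382892 0.13454755] -0.2800690435737292 [-0.37058179  0.89171196 -0.33623999]
```

View pics/s1.png

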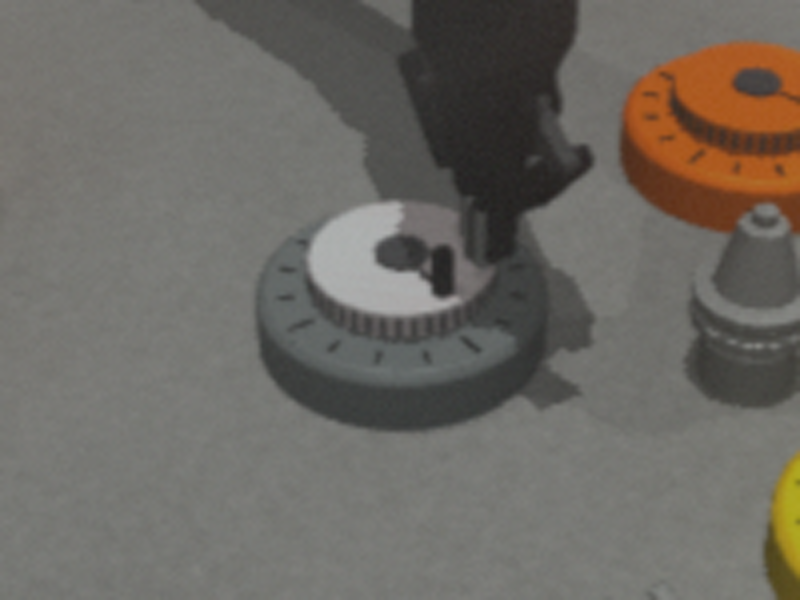

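The finger sits beside the post, above the dial face, and the post is still at its start. I'll push the first click in small steps, logging force.

```bash
cat >> h.py <<'E'
def push(ths,v=.05,z=.134):
    for th in ths:
        p,q=fpos(C,A0,th,0,z); arm.line_to(p,v,ori=q)
        n=np.array([np.sin(A0-th),-np.cos(A0-th)])
        F=np.array(arm.read_ft_force())
        print(f"th {th:.3f} fth {fth():.3f} F.n {F[:2]@n:.2f} F {F.round(1)} t {arm.read_time():.2f}")
def shot(name):
    cv2.imwrite(f"pics/{name}.png",cv2.resize(snapshot("scene")[200:300,240:360],None,fx=5,fy=5,interpolation=cv2.INTER_CUBIC))
E
python3 - <<'E'
from h import *
push([-.06,0,.05,.1,.15,.19,.23,.27])
shot("s2")
E
```

```text
th -0.060 fth -0.050 F.n -0.74 F [-0.   0.8 -0.2] t 4.67
th 0.000 fth -0.009 F.n 0.45 F [ 0.7 -0.2 -0.3] t 4.92
th 0.050 fth 0.026 F.n -1.68 F [-0.7  1.5  1.5] t 5.17
th 0.100 fth 0.060 F.n -4.24 F [-2.   3.9  3. ] t 5.42
th 0.150 fth 0.105 F.n -5.30 F [-2.3  5.   2.1] t 5.67
th 0.190 fth 0.147 F.n -4.35 F [-1.8  4.1  2.4] t 5.92
th 0.230 fth 0.267 F.n 0.53 F [ 0.3 -0.5 -0.1] t 6.17
th 0.270 fth 0.298 F.n 0.73 F [-0.6 -0.8 -0.1] t 6.42
```

View pics/s2.png

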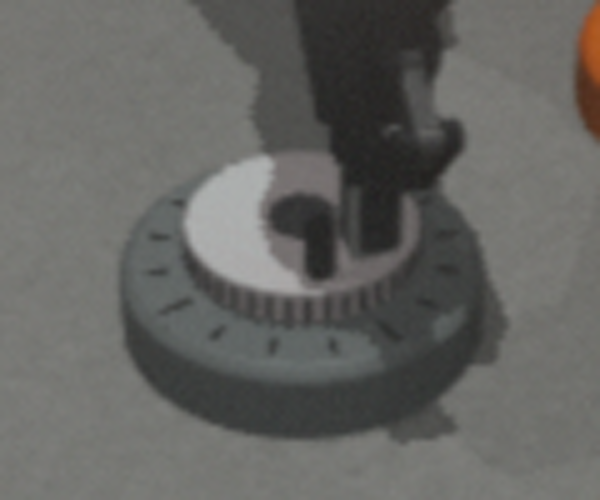

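That was a clean first click: force peaked at 5.3 N, then released after the halfway point, and the post moved ahead of the finger. I'll do the second and third clicks, then look.

Run:
```python
from h import *
k=.3927
push([.33,.39,k+.08,k+.15,k+.19,k+.23,k+.27]); shot("s3")
push([2*k-.06,2*k,2*k+.08,2*k+.15,2*k+.19,2*k+.23,2*k+.27]); shot("s4")
a=cv2.imread("pics/s3.png");b=cv2.imread("pics/s4.png")
cv2.imwrite("pics/s34.png",cv2.resize(cv2.hconcat([a,b]),(800,333)))
```

```text
th 0.330 fth 0.337 F.n -0.65 F [-0.8  0.6  0.1] t 6.72
th 0.390 fth 0.390 F.n 0.00 F [ 0.6 -0.  -0.1] t 6.97
th 0.473 fth 0.439 F.n -3.62 F [-0.4  3.7  0.1] t 7.22
th 0.543 fth 0.490 F.n -4.97 F [0.1 5.1 1.6] t 7.47
th 0.583 fth 0.526 F.n -5.03 F [-0.6  5.3  1.4] t 7.72
th 0.623 fth 0.638 F.n 0.92 F [-1.3 -0.6  0.2] t 7.97
th 0.663 fth 0.698 F.n 0.29 F [-0.2 -0.2  0.6] t 8.22
th 0.725 fth 0.736 F.n 0.13 F [-0.2 -0.1 -0.3] t 8.52
th 0.785 fth 0.786 F.n -0.09 F [-0.1  0.1  0.6] t 8.77
th 0.865 fth 0.834 F.n -2.10 F [ 0.5  2.2 -0. ] t 9.02
th 0.935 fth 0.886 F.n -4.76 F [ 0.8  5.2 -1.2] t 9.27
th 0.975 fth 0.920 F.n -5.29 F [ 2.2  5.  -0.9] t 9.52
th 1.015 fth 1.022 F.n -0.14 F [ 0.3 -0.   0.4] t 9.77
th 1.055 fth 1.093 F.n 0.22 F [-0.2 -0.2  0.7] t 10.02
```

View pics/s34.png

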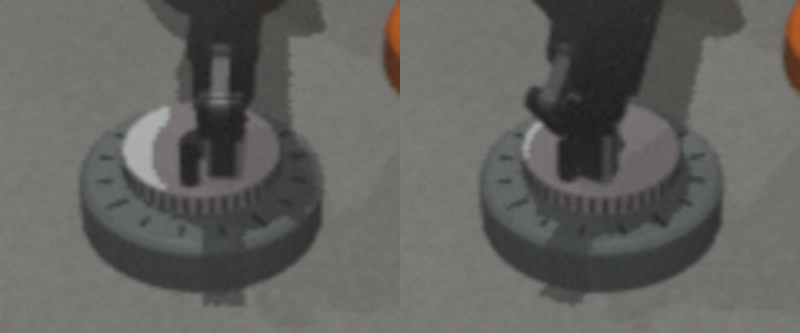

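Three clicks have shown three force peaks and releases, and the post is ahead of the finger each time. I'll make the fourth in finer steps and stop at the release.

Run:
```python
from h import *
k=.3927
push([3*k-.06,3*k,3*k+.08,3*k+.15])
for d in (.18,.20,.22,.24,.26):
    push([3*k+d]); 
    if fth()>3*k+.2: break
arm.pause(.3); push([]); print(fth(),arm.read_ft_force()); shot("s5")
```

```text
th 1.118 fth 1.128 F.n -0.79 F [ 0.5  0.6 -1.1] t 10.32
th 1.178 fth 1.180 F.n -0.25 F [ 0.2  0.1 -0.1] t 10.57
th 1.258 fth 1.230 F.n -2.54 F [ 1.5  2.2 -1. ] t 10.82
th 1.328 fth 1.282 F.n -6.13 F [ 4.7  4.1 -2.2] t 11.07
th 1.358 fth 1.307 F.n -6.35 F [ 4.2  5.3 -2.1] t 11.32
th 1.378 fth 1.328 F.n -4.98 F [ 3.8  3.4 -1.6] t 11.57
th 1.398 fth 1.387 F.n -0.85 F [ 0.6  0.7 -1. ] t 11.82
1.4295330815566771 [-0.59387838 -0.20650159 -0.36430815]
```

View pics/s5.png

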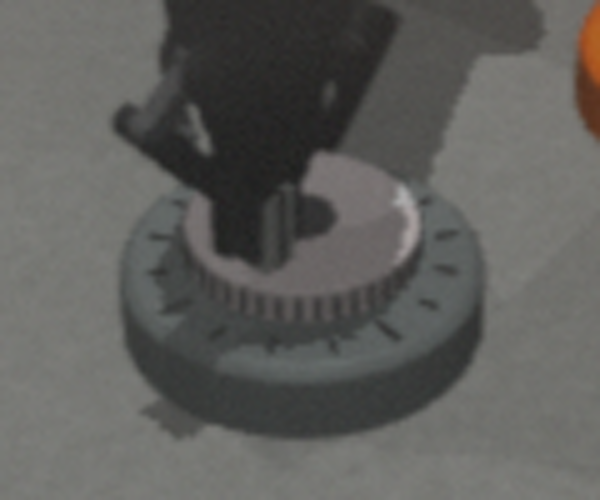

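The fourth click released: zero force, with the finger at 1.43 and the post presumably at 1.571. I'll back off, lift, and check the post before going to the key.

Run:
```python
from h import *
p,q=fpos(C,A0,1.40,.010,.134); arm.line_to(p,.05)
p[2]=.24; arm.line_to(p,.15)
qk=quat(A0-1.4); arm.movep([.492,-.12,.24],qk)
print(arm.read_time())
s=snapshot("scene");t=snapshot("top");cv2.imwrite("pics/s6raw.png",s);cv2.imwrite("pics/t6raw.png",t)
c1=cv2.resize(s[215:300,255:340],(400,400),interpolation=cv2.INTER_CUBIC);c2=cv2.resize(t[225:310,290:375],(400,400),interpolation=cv2.INTER_CUBIC)
cv2.imwrite("pics/st6.png",cv2.hconcat([c1,c2]))
p=C+.036*np.array([np.cos(A0-1.571),np.sin(A0-1.571)])
print("expected post px",proj(camera_info("scene"),[*p,.078]),proj(camera_info("top"),[*p,.078]))
```

```text
14.0667
expected post px [285.27363757 239.08613148] [352.08367405 260.03670986]
```

View pics/st6.png

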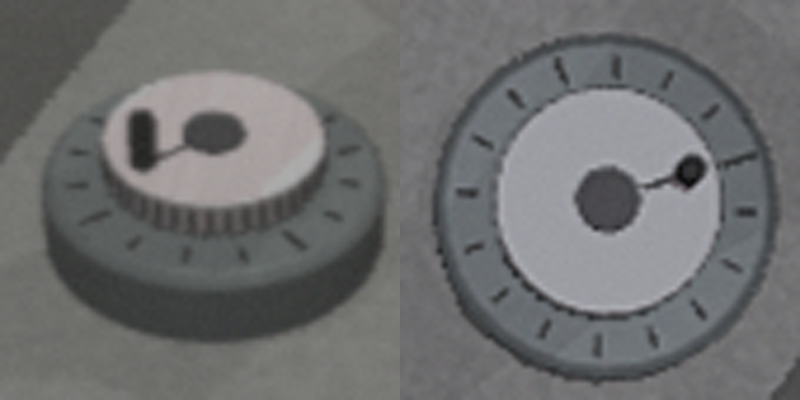

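The post points straight at the second long tick, at about (352,261) in the top view against (352,260) expected: exactly four clicks. Now the key at (0.492,-0.2205), pressing by force.

Run:
```python
from h import *
q=quat(A0-1.4); K=[.4922,-.2205]
arm.movep([*K,.16],q); arm.pause(.3); F0=np.array(arm.read_ft_force()); print(F0,arm.read_tool_pos())
arm.line_to([*K,.130],.08)
z=.126
while z>.106:
    arm.line_to([*K,z],.03); F=np.array(arm.read_ft_force())-F0; p=np.array(arm.read_tool_pos())
    print(f"cmd {z:.4f} tip {p[2]-.073:.4f} xy {p[:2].round(4)} F {F.round(1)} t {arm.read_time():.2f}")
    if F[2]>14: break
    z-=.001
cv2.imwrite("pics/k1.png",cv2.resize(snapshot("scene")[225:325,110:230],None,fx=5,fy=5,interpolation=cv2.INTER_CUBIC))
```

```text
[-0.41566951  0.4182048  -0.57304283] [ 0.49300696 -0.21919414  0.16067478]
cmd 0.1260 tip 0.0531 xy [ 0.4922 -0.2205] F [ 0.1 -1.   0.7] t 15.85
cmd 0.1250 tip 0.0521 xy [ 0.4922 -0.2205] F [ 0.7 -1.1  0.2] t 16.10
cmd 0.1240 tip 0.0511 xy [ 0.4923 -0.2206] F [ 0.8 -0.8  1.6] t 16.35
cmd 0.1230 tip 0.0501 xy [ 0.4923 -0.2206] F [ 0.4 -0.3  2.6] t 16.60
cmd 0.1220 tip 0.0491 xy [ 0.4923 -0.2206] F [0.8 0.3 2.7] t 16.85
cmd 0.1210 tip 0.0481 xy [ 0.4923 -0.2206] F [ 0.1 -0.8  4.2] t 17.10
cmd 0.1200 tip 0.0471 xy [ 0.4923 -0.2206] F [ 0.4 -1.4  2.9] t 17.35
cmd 0.1190 tip 0.0461 xy [ 0.4923 -0.2205] F [0.7 0.3 4.5] t 17.60
cmd 0.1180 tip 0.0457 xy [ 0.4923 -0.2206] F [0.  0.8 8.4] t 17.85
cmd 0.1170 tip 0.0456 xy [ 0.4923 -0.2207] F [-1.4  1.7 14.6] t 18.10
```

View pics/k1.png

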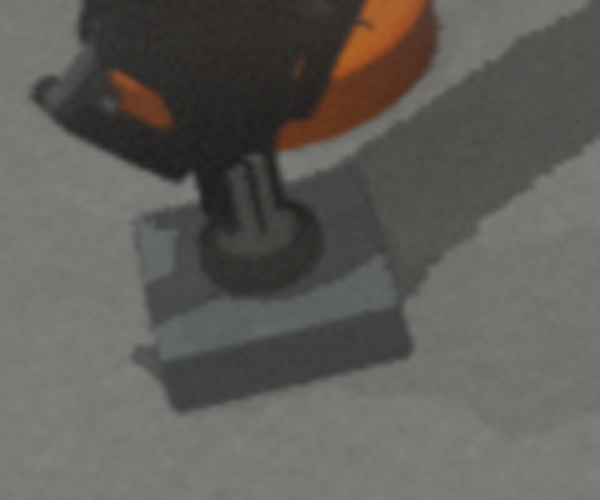

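The key took about 4.5 N at 6 mm, then hit a hard stop at 14.6 N with the tip at 45.6 mm, so it is fully down. I'll hold briefly, lift clear and check.

Run:
```python
from h import *
arm.pause(.3)
K=[.4922,-.2205]
arm.line_to([*K,.135],.05); arm.line_to([*K,.28],.15); 
arm.movep([.50,-.38,.30],quat(A0-1.4))
arm.pause(.3); print(arm.read_time(),arm.read_ft_force(),arm.read_tool_pos())
s=snapshot("scene");t=snapshot("top");cv2.imwrite("pics/s7raw.png",s);cv2.imwrite("pics/t7raw.png",t)
c1=cv2.resize(s[235:320,120:205],(400,400),interpolation=cv2.INTER_CUBIC);c2=cv2.resize(t[225:310,290:375],(400,400),interpolation=cv2.INTER_CUBIC)
cv2.imwrite("pics/st7.png",cv2.hconcat([c1,c2]))
for f,n,rois in (("t7raw","top0",{"nut":(405,140,440,180),"wrench":(290,95,325,180),"holder":(232,207,278,255),"key":(455,255,490,285)}),("s7raw","scene0",{"nut":(200,340,250,390),"wrench":(340,320,410,405),"holder":(365,225,412,285),"key":(145,255,180,290)})):
    a=cv2.imread(f"pics/{f}.png",0);b=cv2.imread(f"pics/{n}.png",0)
    for k,(x0,y0,x1,y1) in rois.items():
        (dx,dy),r=cv2.phaseCorrelate(np.float32(b[y0:y1,x0:x1]),np.float32(a[y0:y1,x0:x1]),cv2.createHanningWindow((x1-x0,y1-y0),cv2.CV_32F)); print(f,k,round(dx,2),round(dy,2),round(r,2))
```

```text
21.0583 [-0.20820404  0.34993273 -0.1981707 ] [ 0.50067439 -0.37859738  0.29987162]
t7raw nut -0.09 0.04 0.96
t7raw wrench -0.05 0.02 1.0
t7raw holder -0.04 -0.03 1.01
t7raw key -0.05 0.1 1.01
s7raw nut 0.05 -0.14 0.97
s7raw wrench 0.02 0.02 0.97
s7raw holder 0.01 -0.12 0.98
s7raw key 0.04 0.09 0.93
```

View pics/st7.png

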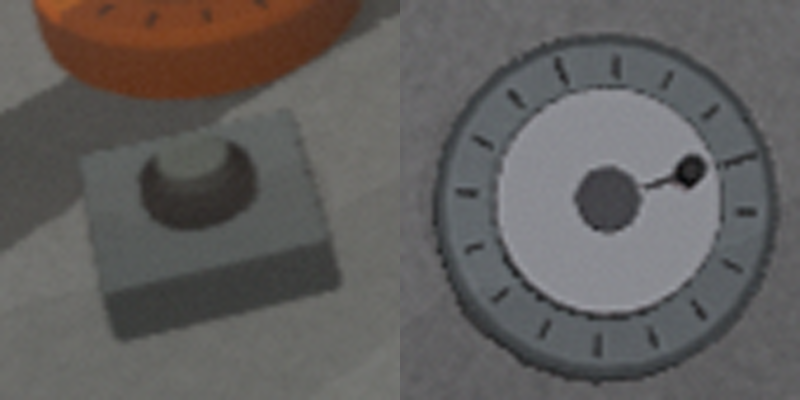

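View pics/t7raw.png

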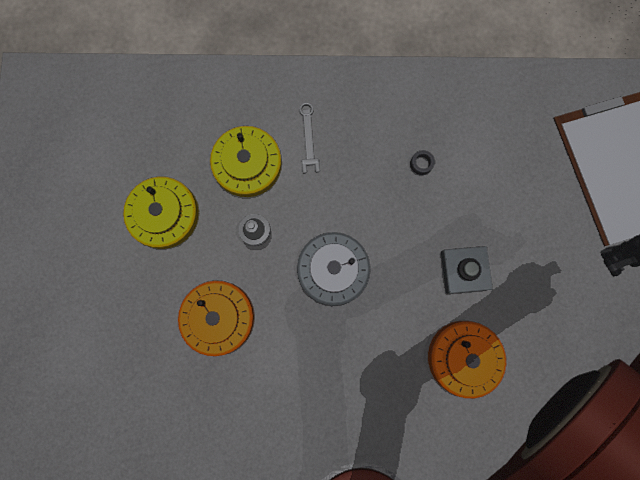

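The key is back up at about (472,268), the post is at (352,261) on its long tick, the bystanders moved less than 0.2 px, and the arm is clear. Handing in.

```bash
python3 -c "
from station import ticket,arm
print(arm.read_time()); print(ticket.finish_job())"
```

```text
21.1583
the job is handed in; nothing more can be done
None
```

I turned the grey dial clockwise by four clicks, pressed the store key fully down and let it come back up. The job was handed in at 21.2 s of the 59 s allowed.

- **Dial:** I pushed the post with closed fingertips. There were four separate force peaks (about 5–6 N), each followed by a release, and the post now points at the second long tick, within about 1 px of where it should be.
- **Key:** It took about 4.5 N at 6 mm of travel, then hit a hard stop at about 15 N. The last pictures show it back up.
- **Bystanders:** The toolholder, collet nut and wrench shifted less than 0.2 px in both views, which is within noise.
- **Robot:** It ended clear of everything, with the wrist force near zero.

No check failed. Before I moved, the top and scene views disagreed by 2–3 mm on the dial centre and by about 9 mm on the post. I placed the post from the tick ring instead, where the views agreed to 0.5°, and the wrist camera confirmed the dial centre to about 1 px.

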